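Sort the button jars into their dishes

ROBOT

A 6-joint arm with a two-finger parallel gripper is mounted at the origin on the work surface. World frame = base frame: x ahead of the robot, y to its left, z up, the work surface at z = 0. Lengths are in m, angles in degrees, forces in N, time in s.
With the tool pointing down it reaches from about 0.3 to 0.75 m from the base axis. Payload 8.5 kg.
Tool frame: the origin (TCP) lies midway between the tips of the shut fingers; the grasp point (between the pads) lies 19 mm behind it; z points along the fingers, y is the line along which they close (so a half turn about z gives the same grasp; the last joint's range is limited). The gripper opens to 85 mm and grips with 20 to 120 N. Pads are 22 mm wide; open, the fingers measure 114 mm over their backs; the gripper's body (76 mm by 85 mm) begins 54 mm behind the grasp point. The pads swing forward as they close: fully open they stand 13 mm farther back than shut.
Start: joints at [-12.336, 21.807, 74.336, -0, 83.858, -12.336], TCP at [0.55, 0, 0.231] pointing down, gripper open.
Joint ranges: [-178.18, 178.18], [-50.72, 133.34], [12.68, 142.11], [-81.47, 261.47], [9.98, 163.14], [-165.26, 165.26]. Speed limits (degrees/s): [136.94, 136.94, 180, 180, 180, 180].

INTERFACE

Orientations are given as a 3x3 rotation matrix whose columns are the frame's x, y, z axes.
In Python, from rig import monitor, optics, close_job, models gives the robot as it stands.
- The arm moves only by the tool step_arm, never from a script. Its arguments are lists of equal length, an entry for each row: "fingers": the closure, from -1 (fully open) to 1 (shut); "travel": the shift along the tool's x, y, z scaled (see below), a list of three; "twist": the turn about the tool's z scaled (see below). In form: {"fingers": [fingers, ...], "travel": [[tx, ty, tz], ...], "twist": [twist, ...]}. A call has 1 to 10 rows; each row shifts and turns the commanded pose from where the row before left it, along the tool's axes as they then stand; what a row does not reach is not made up. The controller multiplies each number of a shift by 100 mm and each number of a turn by pi rad. A row lasts 1/8 s, in which the tool goes at most 62.5 mm and 10.7 degrees, less where a joint would pass 70% of its speed; a pose out of reach is approached as far as the arm can. A call with a number of a shift or a turn outside -1 to 1 is refused whole. A call with a gripper value outside its range is refused whole. The fingers move at their own pace and stop on an object; "force" is the grip in N (left out, the last holds). Time passes only in rows, so rows that do not move let the fingers close. It gives the time, the measured TCP pose, the force, the opening and the grip force at its end, in the units of the state.
- monitor.observe(): the state, without advancing time (a new reading comes with each control period).
- optics.get_image(name): name is "scene" or "side" or "wrist"; returns (picture, depth): 420x560x3 uint8, blue, green, red; 420x560 float32, m along the optical axis (not along the pixel's ray), 0 where there is no reading.
- optics.get_calibration(name): a dict with "vertical_fov" (degrees; the focal length in pixels is half the picture's height over the tangent of half this angle, whatever the lens; pixels are square), "cx", "cy" (the principal point, pixels), "distortion" ([k1, k2, p1, p2, k3] as OpenCV has them; the pictures are not rectified), "world_from_camera" (4x4, takes a point from camera to world coordinates). Camera axes: x right, y up, looking along -z (the intrinsics and any distortion apply to the point x, -y, -z); pixel columns grow to the right and rows downward; lengths in m; the calibration is good to about 2 mm. A picture is of the moment at which its call begins: read the wrist's pose just before it. get_calibration takes no time and is no camera call; for the wrist camera it gives the pose at the moment of the call.
- close_job(): hands the job in; it is judged then, once.
Trained networks look in the newest picture that a camera, given by its name, has taken for a name from the list of things; names that differ only in an ending like _2 or _b are one class to them, and where a whole thing is asked for, a point or a joint stands for the part that bears it (a point fixed in the world has none). Each returns a list of dicts, best first, with "confidence" (0 to 1); they miss things now and then, are a little off and sometimes report something else, mostly with a low value. They report only what shows in the picture. A call takes as long as a camera call. They do not tell look-alikes from the thing itself.
- models.trace(camera, query): "mask" (420x560 bool, what is visible of it) and "point" ([column, row] in pixels, amid what is visible of it).
- models.landmark_of(camera, query): "point" ([column, row] in pixels: a listed point, or the origin of a listed thing).
The state is a dict: "time_s": time; "q": joint angles; "qvel": joint speeds; "joint_efforts": joint torques, N m; "position": TCP position; "tool_rot": TCP orientation; "ft_force": force on the tool from outside, world axes, zero at the start; "wrist_torque": the same for the moment, N m; "grip_width": finger opening in m; "gripper_force": force on a finger pad.
Only numpy, scipy, OpenCV 4.12 (cv2) and the standard library are available. Lean on these libraries where they do the work, as an engineer would, in place of code of your own. Each camera call takes 0.05 s, during which the arm holds its last target. There are 200 camera calls.

TASK

Put the four small button jars with red, blue, yellow and green caps away, one after another: stand each one upright in the dish of its own colour, flat on the dish's floor. They are glass, so keep them upright and set them down gently rather than dropping them. Leave the black-capped jar and the thimble standing where they are.

Things in the scene. Friction and masses are not known exactly. Their poses are not given: they have to be found in the camera images.
- jar_red: Small round glass button jar with a red twist cap and red buttons inside, standing upright, loose: 39 mm diameter (cap 38 mm), 54 mm tall in all, the cap being the top 14 mm, 60 to 130 g, stiff enough to grip firmly. Origin: centre of its underside; z up.
- jar_blue: Small round glass button jar with a blue twist cap and blue buttons inside, standing upright, loose: 39 mm diameter (cap 38 mm), 54 mm tall in all, the cap being the top 14 mm, 60 to 130 g, stiff enough to grip firmly. Origin: centre of its underside; z up.
- jar_yellow: Small round glass button jar with a yellow twist cap and yellow buttons inside, standing upright, loose: 39 mm diameter (cap 38 mm), 54 mm tall in all, the cap being the top 14 mm, 60 to 130 g, stiff enough to grip firmly. Origin: centre of its underside; z up.
- jar_green: Small round glass button jar with a green twist cap and green buttons inside, standing upright, loose: 39 mm diameter (cap 38 mm), 54 mm tall in all, the cap being the top 14 mm, 60 to 130 g, stiff enough to grip firmly. Origin: centre of its underside; z up.
- dish_red: Shallow round red plastic dish, fixed to the shelf: 76 mm outside diameter, rim 12 mm above the shelf, wall 4 mm, flat inner floor 4 mm above the shelf and 64 mm across. Empty at the start. Origin: centre of its underside, on the shelf surface (z = 0); z up.
- dish_blue: Shallow round blue plastic dish, fixed to the shelf: 76 mm outside diameter, rim 12 mm above the shelf, wall 4 mm, flat inner floor 4 mm above the shelf and 64 mm across. Empty at the start. Origin: centre of its underside, on the shelf surface (z = 0); z up.
- dish_yellow: Shallow round yellow plastic dish, fixed to the shelf: 76 mm outside diameter, rim 12 mm above the shelf, wall 4 mm, flat inner floor 4 mm above the shelf and 64 mm across. Empty at the start. Origin: centre of its underside, on the shelf surface (z = 0); z up.
- dish_green: Shallow round green plastic dish, fixed to the shelf: 76 mm outside diameter, rim 12 mm above the shelf, wall 4 mm, flat inner floor 4 mm above the shelf and 64 mm across. Empty at the start. Origin: centre of its underside, on the shelf surface (z = 0); z up.
- jar_black: Button jar of exactly the same shape and size as the others but with a black cap and black buttons, loose; it has no dish and stays where it is. Origin: centre of its underside; z up. The ten listed things start at least 85 mm apart centre to centre; all else on the shelf stands farther out along its edges, under 200 mm tall.
- thimble: Glazed reddish-brown (terracotta-coloured) ceramic thimble with a thin brass band round its foot, loose, standing upright: 23 mm diameter at the foot, 26 mm tall; it stays where it is. Origin: centre of its underside; z up.
Things that resemble listed ones, but are neither listed nor needed, are in the scene too. There is more than one size of the jar_yellow; the one meant has the size given above.

How it is judged (in metres and radians):
At the end, for the whole second after the job is handed in: Red, blue, yellow and green jars stand released, at rest, upright (0.1 rad) on the floor of the dish of their own colour (centres within 15 mm, underside 1 to 9 mm above the shelf); black-capped jar and thimble upright, at rest, within 20 mm of their start (horizontal distance between jar_red and dish_red below 0.015 m and height (world z) of jar_red between 0.001 and 0.009 m and angle between each of jar_red, jar_blue, jar_yellow, jar_green, jar_black, thimble's own z axis and vertical below 0.1 rad and linear speed of each of jar_red, jar_blue, jar_yellow, jar_green, jar_black, thimble below 0.02 m/s and horizontal distance between jar_blue and dish_blue below 0.015 m and height (world z) of jar_blue between 0.001 and 0.009 m and horizontal distance between jar_yellow and dish_yellow below 0.015 m and height (world z) of jar_yellow between 0.001 and 0.009 m and horizontal distance between jar_green and dish_green below 0.015 m and height (world z) of jar_green between 0.001 and 0.009 m and distance of each of jar_black, thimble from where it was at the start of the episode below 0.02 m); the robot touches nothing.
It fails at once if a coloured jar is tipped over (more than 40 degrees from upright) (angle between any of jar_red, jar_blue, jar_yellow, jar_green's own z axis and vertical above 0.7 rad).
It fails at once if a jar is dropped or slammed into its dish (faster than 0.5 m/s just above its floor) ((horizontal distance between jar_red and dish_red below 0.03 m and height (world z) of jar_red below 0.03 m and linear speed of jar_red above 0.5 m/s) or (horizontal distance between jar_blue and dish_blue below 0.03 m and height (world z) of jar_blue below 0.03 m and linear speed of jar_blue above 0.5 m/s) or (horizontal distance between jar_yellow and dish_yellow below 0.03 m and height (world z) of jar_yellow below 0.03 m and linear speed of jar_yellow above 0.5 m/s) or (horizontal distance between jar_green and dish_green below 0.03 m and height (world z) of jar_green below 0.03 m and linear speed of jar_green above 0.5 m/s)).
It fails at once if the black-capped jar is disturbed (moved more than 20 mm or tipped) (distance of jar_black from where it was at the start of the episode above 0.02 m or angle between jar_black's own z axis and vertical above 0.7 rad).
It fails at once if the thimble is disturbed (moved more than 20 mm or tipped) (distance of thimble from where it was at the start of the episode above 0.02 m or angle between thimble's own z axis and vertical above 0.7 rad).
It also fails if it takes over 99 s, if anything falls off the work surface, if the arm or the gripper's body presses on something with over 40 N, if the wrist force passes 120 N, or if a joint passes its speed limit or range.

## Working session

There is one attempt and no reset: what is moved stays moved. The work goes in short steps, Python scripts to look and compute and a tool call to move; the robot and the scene stay as the last step left them, time stands still between calls to the robot, and variables do not carry over. Pictures are saved under pics/ and viewed, at most 14 in all, crops included, and the job is handed in when it is done.

Besides the shell and the picture viewer there is one more tool, called after "Request:" by a JSON object that holds its "op" and its "data". step_arm: Moves the arm, as the interface text tells. Its arguments: {"type":"object","properties":{"fingers":{"type":"array","items":{"type":"number"}},"travel":{"type":"array","items":{"type":"array","items":{"type":"number"}}},"twist":{"type":"array","items":{"type":"number"}},"force":{"type":"number"}},"required":["fingers","travel","twist"]}

```bash
mkdir -p pics; cat > h.py <<'E'
import numpy as np, cv2
from rig import monitor, optics, close_job, models
def K(c):
    f=210/np.tan(np.radians(c["vertical_fov"])/2)
    return np.array([[f,0,c["cx"]],[0,f,c["cy"]],[0,0,1]]),np.array(c["distortion"],float)
def ray(c,uv):
    k,d=K(c); uv=np.asarray(uv,float).reshape(-1,1,2)
    p=cv2.undistortPoints(uv,k,d).reshape(-1,2)
    T=np.array(c["world_from_camera"])
    return T[:3,3],np.c_[p[:,0],-p[:,1],-np.ones(len(p))]@T[:3,:3].T  # scale by depth
def atz(c,uv,z):
    o,r=ray(c,uv); return o+r*((z-o[2])/r[:,2])[:,None]
def proj(c,P):
    k,d=K(c);T=np.linalg.inv(np.array(c["world_from_camera"]));P=np.atleast_2d(P)@T[:3,:3].T+T[:3,3]
    P=P*[1,-1,-1]
    return cv2.projectPoints(P,np.zeros(3),np.zeros(3),k,d)[0].reshape(-1,2)
names=["jar_red","jar_blue","jar_yellow","jar_green","jar_black","thimble","dish_red","dish_blue","dish_yellow","dish_green"]
E
python3 - <<'E'
from h import *
for n in ["scene","side","wrist"]:
    c=optics.get_calibration(n); im,dep=optics.get_image(n); cv2.imwrite(f"pics/{n}0.png",im)
    print(n,np.round(np.array(c["world_from_camera"]),3).tolist(),c["vertical_fov"],c["distortion"])
    if n=="wrist": continue
    for q in names:
        for m in models.trace(n,q)[:4]:
            M=m["mask"]&(dep>0); vu=np.argwhere(M)
            if len(vu)<5: continue
            o,r=ray(c,vu[:,::-1]); P=o+r*dep[M][:,None]
            zt=np.percentile(P[:,2],95); T=P[P[:,2]>zt-.006]
            lo,hi=np.percentile(T,2,0),np.percentile(T,98,0)
            print(q,round(m["confidence"],2),np.round(m["point"]),"top",round(zt,3),"ctr",np.round((lo+hi)/2,3)[:2],"ext",np.round(hi-lo,3)[:2],len(vu))
E
```

```text
scene [[-0.665, -0.536, 0.52, 1.1], [0.747, -0.489, 0.451, 0.436], [0.012, 0.688, 0.725, 0.755], [0.0, 0.0, 0.0, 1.0]] 42.81907316627931 [0.03749177 0.         0.         0.         0.        ]
jar_red 0.64 [332. 190.] top 0.055 ctr [0.459 0.016] ext [0.033 0.033] 524
jar_blue 0.69 [196. 142.] top 0.055 ctr [ 0.542 -0.281] ext [0.034 0.034] 497
jar_yellow 0.87 [272. 318.] top 0.041 ctr [0.749 0.127] ext [0.025 0.025] 429
jar_yellow 0.77 [320. 299.] top 0.055 ctr [0.678 0.164] ext [0.035 0.035] 815
jar_yellow 0.72 [341. 352.] top 0.078 ctr [0.735 0.245] ext [0.048 0.047] 1819
jar_green 0.82 [404. 229.] top 0.055 ctr [0.46  0.177] ext [0.034 0.034] 703
jar_black 0.87 [266. 146.] top 0.055 ctr [ 0.452 -0.161] ext [0.035 0.034] 480
jar_black 0.47 [253. 191.] top 0.011 ctr [ 0.556 -0.098] ext [0.071 0.071] 827
thimble 0.47 [414. 307.] top 0.027 ctr [0.573 0.275] ext [0.013 0.014] 173
dish_red 0.78 [255. 190.] top 0.012 ctr [ 0.555 -0.098] ext [0.072 0.072] 865
dish_red 0.56 [198. 140.] top 0.055 ctr [ 0.542 -0.282] ext [0.034 0.036] 485
dish_blue 0.66 [182. 205.] top 0.012 ctr [ 0.672 -0.
[... 1210 characters left out ...]
 [ 0.452 -0.166] ext [0.033 0.034] 632
thimble 0.85 [209. 370.] top 0.027 ctr [0.57  0.272] ext [0.014 0.013] 317
dish_red 0.67 [316. 220.] top 0.012 ctr [ 0.555 -0.103] ext [0.07  0.071] 805
dish_red 0.47 [350. 168.] top 0.055 ctr [ 0.54  -0.287] ext [0.034 0.035] 474
dish_blue 0.74 [277. 185.] top 0.012 ctr [ 0.671 -0.184] ext [0.071 0.072] 606
dish_yellow 0.64 [246. 242.] top 0.012 ctr [0.648 0.014] ext [0.072 0.072] 950
dish_green 0.77 [263. 284.] top 0.013 ctr [0.571 0.102] ext [0.071 0.071] 1369
wrist [[1.0, 0.001, 0.0, 0.55], [-0.001, 0.954, 0.301, 0.076], [0.0, -0.301, 0.954, 0.374], [0.0, 0.0, 0.0, 1.0]] 69.88993457810706 [-0.02527672  0.          0.          0.          0.        ]
```

```bash
python3 - <<'E'
import cv2
a=cv2.imread("pics/scene0.png"); b=cv2.imread("pics/side0.png")
cv2.imwrite("pics/scene0b.png",cv2.resize(a,(800,600)))
cv2.imwrite("pics/crop.png",cv2.resize(a[240:400,230:440],(788,600),interpolation=cv2.INTER_CUBIC))
E
```

```text
(no output)
```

View pics/scene0b.png

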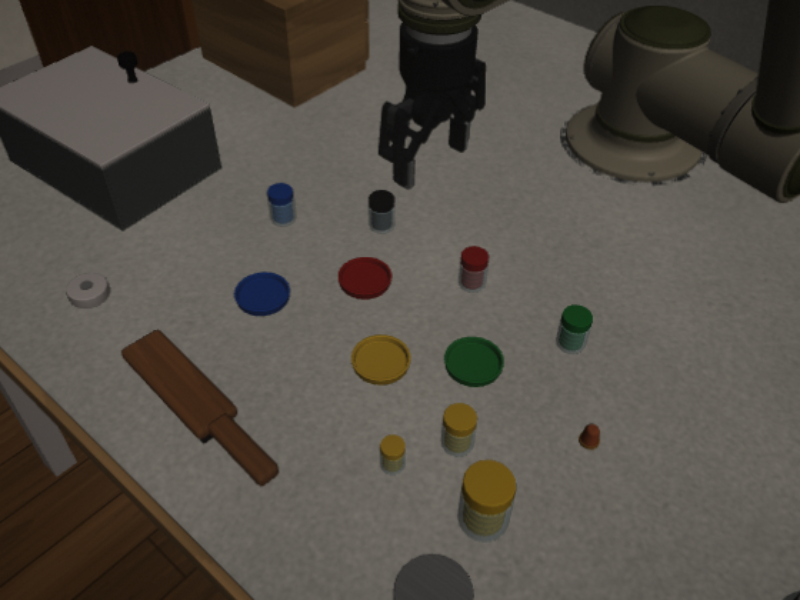

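View pics/crop.png

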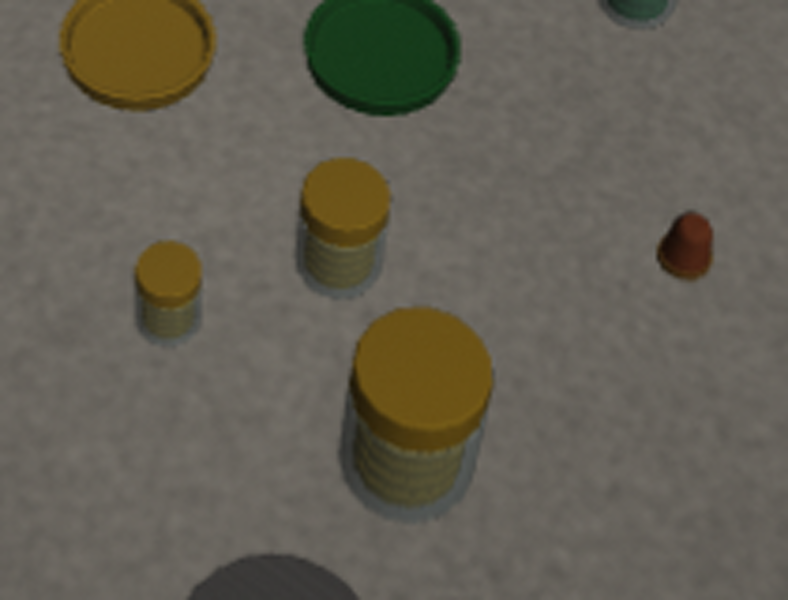

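View pics/side0.png

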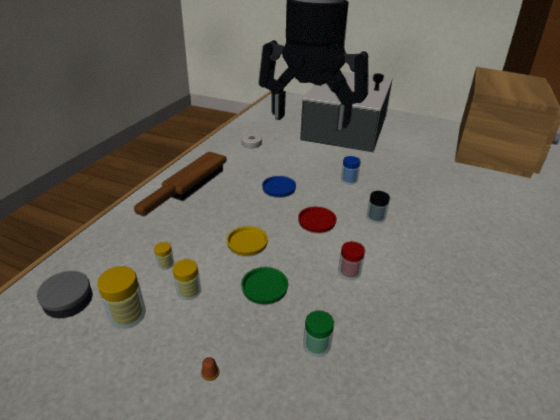

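The scene image (800x600) has three yellow-capped candidates. The small one at (392,452) is 41 mm tall, the middle one at (460,428) is 55 mm, and the big one at (488,498) is 78 mm. The middle one, about (0.677, 0.162), is the 54 mm jar_yellow; the enlarged crop agrees. The four dishes match by colour. The blue jar stands near a grey box, so I'll check the clearance and the tool axes.

```bash
python3 - <<'E'
from h import *
s=monitor.observe(); print(s["time_s"],s["position"],np.round(s["tool_rot"],3).tolist(),s["grip_width"])
vv,uu=np.mgrid[0:420,0:560]
for n in ["scene","side","wrist"]:
    c=optics.get_calibration(n); im,dep=optics.get_image(n); M=dep>0
    o,r=ray(c,np.c_[uu[M],vv[M]]); P=o+r*dep[M][:,None]
    if n!="wrist":
        for nm,ctr in dict(red=(.458,.014),blue=(.541,-.284),yellow=(.677,.162),green=(.459,.175)).items():
            d=P[:,:2]-ctr; rr=np.hypot(*d.T); 
            for z0 in (.03,.06):
                k=(P[:,2]>z0)&(P[:,2]<.2)&(rr<.17)&(rr>.03)
                if k.sum()>20:
                    i=np.argsort(rr[k])[:200:40]; print(n,nm,z0,np.round(P[k][i],3).tolist())
    else:
        for q in names:
            for m in models.trace(n,q)[:2]:
                A=m["mask"]&M; vu=np.argwhere(A)
                if len(vu)<5: continue
                o,r=ray(c,vu[:,::-1]); Q=o+r*dep[A][:,None]
                zt=np.percentile(Q[:,2],95); T=Q[Q[:,2]>zt-.006]; lo,hi=np.percentile(T,2,0),np.percentile(T,98,0)
                print(q,round(m["confidence"],2),np.round(m["point"]),round(zt,3),np.round((lo+hi)/2,3)[:2],np.round(hi-lo,3)[:2])
E
```

```text
1.15 [ 5.49987122e-01 -6.70306132e-06  2.31334710e-01] [[-0.0, 1.0, 0.0], [1.0, 0.0, -0.0], [-0.0, 0.0, -1.0]] 0.0850221072177705
scene red 0.03 [[0.457, 0.159, 0.053], [0.473, 0.164, 0.047], [0.475, 0.168, 0.035], [0.447, -0.143, 0.032], [0.452, -0.145, 0.045]]
scene blue 0.03 [[0.461, -0.179, 0.051], [0.471, -0.164, 0.032], [0.442, -0.179, 0.053], [0.446, -0.17, 0.051], [0.442, -0.168, 0.051]]
scene blue 0.06 [[0.564, -0.445, 0.074], [0.542, -0.449, 0.085], [0.545, -0.45, 0.096], [0.555, -0.45, 0.11], [0.572, -0.448, 0.089]]
scene yellow 0.03 [[0.737, 0.134, 0.04], [0.746, 0.14, 0.034], [0.742, 0.124, 0.04], [0.751, 0.14, 0.032], [0.733, 0.219, 0.077]]
scene yellow 0.06 [[0.719, 0.222, 0.076], [0.723, 0.226, 0.077], [0.732, 0.223, 0.075], [0.708, 0.24, 0.075], [0.733, 0.228, 0.077]]
scene green 0.03 [[0.457, 0.035, 0.036], [0.466, 0.031, 0.042], [0.467, 0.028, 0.033], [0.47, 0.024, 0.049], [0.445, 0.021, 0.053]]
side red 0.03 [[0.454, 0.153, 0.053], [0.468, 0.159, 0.055], [0.454, 0.162, 0.055], [0.454, 0.165, 0.054], [0.452, 0.167, 0.054]]
side blue 0.03 [[0.46, -0.182, 0.053], [0.
[... 544 characters left out ...]
, [0.457, 0.024, 0.054]]
jar_red 0.74 [359. 302.] 0.012 [ 0.662 -0.186] [0.054 0.074]
jar_red 0.72 [205. 171.] 0.054 [0.459 0.01 ] [0.033 0.033]
jar_blue 0.57 [279. 351.] 0.019 [ 0.542 -0.271] [0.024 0.006]
jar_blue 0.36 [413.  24.] 0.055 [0.677 0.158] [0.034 0.033]
jar_yellow 0.95 [470.  67.] 0.041 [0.749 0.122] [0.025 0.025]
jar_yellow 0.94 [409.  23.] 0.055 [0.677 0.158] [0.034 0.033]
jar_green 0.78 [198.  16.] 0.055 [0.46  0.165] [0.034 0.021]
jar_black 0.57 [211. 300.] 0.054 [ 0.453 -0.167] [0.034 0.035]
dish_blue 0.67 [360. 304.] 0.012 [ 0.656 -0.165] [0.067 0.115]
dish_yellow 0.8 [365. 165.] 0.012 [0.648 0.012] [0.072 0.071]
dish_green 0.8 [304.  85.] 0.012 [0.572 0.101] [0.072 0.072]
```

Request:
{"op": "step_arm", "data": {"fingers": [-1,-1,-1,-1,-1,-1,-1], "travel": [[0.06,-0.46,0.2],[0.065,-0.46,0.2],[0,0,0.4],[0,0,0.4],[0,0,0.4],[0,0,0.2],[0,0,0]], "twist": [0,0,0,0,0,0,0], "force": 40}}

```text
time_s: 2.68
position: [0.4575, 0.0126, 0.0505]
tool_rot: [[0.0, 1.0, -0.002], [1.0, -0.0, 0.001], [0.001, -0.002, -1.0]]
ft_force: [0.3, 0.4, 0.2]
grip_width: 0.0849
gripper_force: 0.0
```

Request:
{"op": "step_arm", "data": {"fingers": [-1,-1,-1,0.3,0.3,0.3,0.3,0.3], "travel": [[0,0,0.2],[0,0,0.19],[0,0,0],[0,0,0],[0,0,0],[0,0,0],[0,0,0],[0,0,0]], "twist": [0,0,0,0,0,0,0,0]}}

```text
time_s: 3.68
position: [0.4583, 0.0124, 0.0132]
tool_rot: [[0.0, 1.0, 0.001], [1.0, -0.0, -0.0], [-0.0, 0.001, -1.0]]
ft_force: [-2.3, 0.7, 8.8]
grip_width: 0.0374
gripper_force: 39.6
```

Request:
{"op": "step_arm", "data": {"fingers": [0.3,0.3,0.3,0.3,0.3,0.3,0.3,0.3], "travel": [[0,0,-0.2],[0,0,-0.4],[0,0,-0.2],[-0.285,0.24,0],[-0.285,0.24,0],[-0.285,0.24,0],[-0.28,0.25,0],[0,0,0]], "twist": [0,0,0,0,0,0,0,0]}}

```text
time_s: 4.68
position: [0.556, -0.1027, 0.0922]
tool_rot: [[0.002, 1.0, 0.001], [1.0, -0.002, -0.0], [-0.0, 0.001, -1.0]]
ft_force: [-0.5, 0.6, -1.0]
grip_width: 0.0379
gripper_force: 40.8
```

```bash
cat >> h.py <<'E'
def look(n,qs,kmax=2,save=None):
    c=optics.get_calibration(n); im,dep=optics.get_image(n)
    if save: cv2.imwrite(f"pics/{save}.png",im)
    for q in qs:
        for m in models.trace(n,q)[:kmax]:
            A=m["mask"]&(dep>0); vu=np.argwhere(A)
            if len(vu)<5: continue
            o,r=ray(c,vu[:,::-1]); Q=o+r*dep[A][:,None]
            zt=np.percentile(Q[:,2],95); T=Q[Q[:,2]>zt-.006]; lo,hi=np.percentile(T,2,0),np.percentile(T,98,0)
            print(n,q,round(m["confidence"],2),np.round(m["point"]),"top",round(zt,3),"ctr",np.round((lo+hi)/2,3)[:2],"ext",np.round(hi-lo,3)[:2],"zmin",round(np.percentile(Q[:,2],2),3))
E
python3 - <<'E'
from h import *
print(monitor.observe()["position"])
look("side",["jar_red"],save="side1")
E
```

```text
[ 0.55600456 -0.10272717  0.09217835]
side jar_red 0.79 [320. 176.] top 0.134 ctr [ 0.556 -0.104] ext [0.032 0.034] zmin 0.082
```

View pics/side1.png

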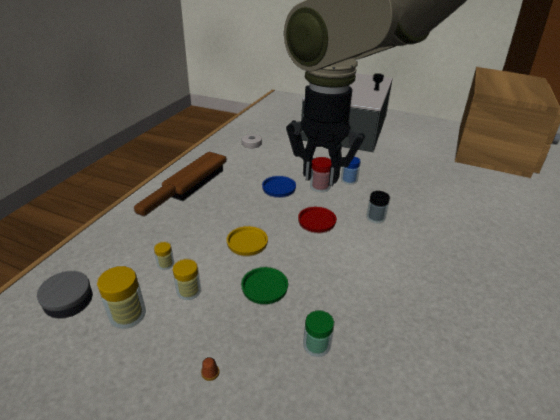

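The side view shows the red jar upright in the gripper at (320,176), above the red dish. I'll lower it gently.

Request:
{"op": "step_arm", "data": {"fingers": [0.3,0.3,0.3,0.3,0.3,0.3,0.3], "travel": [[0,0,0.25],[0,0,0.25],[0,0,0.12],[0,0,0.07],[0,0,0.04],[0,0,0.03],[0,0,0]], "twist": [0,0,0,0,0,0,0]}}

```text
time_s: 5.65
position: [0.5552, -0.101, 0.0173]
tool_rot: [[-0.0, 1.0, 0.001], [1.0, 0.0, -0.0], [-0.0, 0.001, -1.0]]
ft_force: [-0.9, 0.9, 4.1]
grip_width: 0.0378
gripper_force: 41.2
```

Request:
{"op": "step_arm", "data": {"fingers": [-0.1,-0.4,-0.6,-0.6,-0.6,-0.6], "travel": [[0,0,0],[0,0,0],[0,0,0],[0,0,-0.2],[0,0,-0.4],[0,0,-0.5]], "twist": [0,0,0,0,0,0]}}

```text
time_s: 6.4
position: [0.5545, -0.1009, 0.1268]
tool_rot: [[0.0, 1.0, -0.002], [1.0, -0.0, 0.001], [0.001, -0.002, -1.0]]
ft_force: [0.6, 0.1, 0.4]
grip_width: 0.0685
gripper_force: 0.0
```

```bash
python3 - <<'E'
from h import *
print(monitor.observe()["position"],monitor.observe()["grip_width"])
look("side",["jar_red"],save="side2")
look("wrist",["jar_red","dish_red","jar_blue"])
look("side",["jar_blue"])
E
```

```text
[ 0.5545097  -0.10087812  0.12684389] 0.0685448178579591
side jar_red 0.94 [316. 210.] top 0.058 ctr [ 0.554 -0.103] ext [0.034 0.035] zmin 0.007
side jar_red 0.61 [265. 285.] top 0.013 ctr [0.571 0.102] ext [0.071 0.071] zmin 0.001
wrist jar_red 0.96 [282. 211.] top 0.058 ctr [ 0.554 -0.103] ext [0.033 0.034] zmin 0.011
wrist jar_red 0.74 [396.  61.] top 0.012 ctr [0.649 0.012] ext [0.072 0.072] zmin 0.002
wrist dish_red 0.86 [282. 176.] top 0.012 ctr [ 0.555 -0.099] ext [0.072 0.063] zmin 0.002
wrist jar_blue 0.89 [269. 348.] top 0.021 ctr [ 0.544 -0.272] ext [0.024 0.008] zmin 0.001
side jar_blue 0.81 [349. 172.] top 0.056 ctr [ 0.525 -0.2  ] ext [0.038 0.211] zmin 0.001
```

Request:
{"op": "step_arm", "data": {"fingers": [-1,-1,-1,-1,-1,-1,-1,-1], "travel": [[-0.45,-0.035,0],[-0.45,-0.035,0],[-0.45,-0.035,0],[-0.48,-0.035,0],[0,0,0.4],[0,0,0.3],[0,0,0.04],[0,0,0]], "twist": [0,0,0,0,0,0,0,0]}}

```text
time_s: 7.8
position: [0.5413, -0.2841, 0.0527]
tool_rot: [[-0.0, 1.0, 0.0], [1.0, 0.0, -0.0], [-0.0, 0.0, -1.0]]
ft_force: [-0.2, 0.0, 0.8]
grip_width: 0.0851
gripper_force: 0.0
```

```bash
python3 - <<'E'
from h import *
print(monitor.observe()["position"],monitor.observe()["grip_width"])
look("wrist",["jar_blue"],save="wrist3")
E
```

```text
[ 0.54126984 -0.28407599  0.05267956] 0.08510691860414915
wrist jar_blue 0.9 [283. 252.] top 0.054 ctr [ 0.541 -0.287] ext [0.033 0.034] zmin 0.007
wrist jar_blue 0.62 [505.  66.] top 0.012 ctr [ 0.669 -0.186] ext [0.068 0.071] zmin 0.002
```

View pics/wrist3.png

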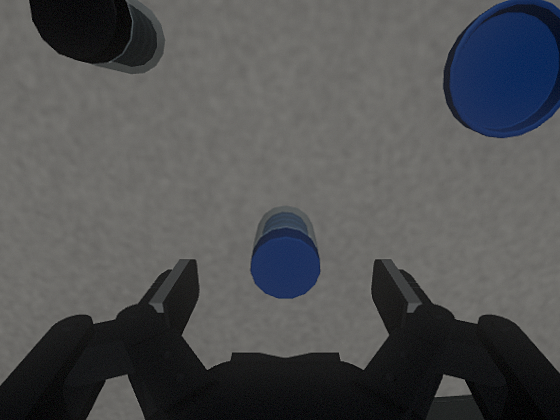

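The wrist view shows the blue jar at (285,262), centred between the open pads. The black jar at (95,30) is well clear.

Request:
{"op": "step_arm", "data": {"fingers": [-1,-1,-1,0.3,0.3,0.3,0.3,0.3], "travel": [[0,0,0.2],[-0.01,0,0.2],[0,0,0],[0,0,0],[0,0,0],[0,0,0],[0,0,0],[0,0,0]], "twist": [0,0,0,0,0,0,0,0]}}

```text
time_s: 8.9
position: [0.5414, -0.2852, 0.0134]
tool_rot: [[-0.0, 1.0, 0.001], [1.0, 0.0, -0.001], [-0.001, 0.001, -1.0]]
ft_force: [-1.1, 0.9, 4.9]
grip_width: 0.0378
gripper_force: 40.5
```

Request:
{"op": "step_arm", "data": {"fingers": [0.3,0.3,0.3,0.3,0.3,0.3,0.3,0.3], "travel": [[0,0,-0.2],[0,0,-0.4],[0,0,-0.2],[0.26,0.325,0],[0.26,0.325,0],[0.26,0.325,0],[0.25,0.325,0],[0,0,0]], "twist": [0,0,0,0,0,0,0,0]}}

```text
time_s: 9.9
position: [0.6724, -0.1798, 0.0918]
tool_rot: [[-0.003, 1.0, 0.0], [1.0, 0.003, 0.0], [0.0, 0.0, -1.0]]
ft_force: [-1.0, 0.5, -1.3]
grip_width: 0.0377
gripper_force: 40.5
```

```bash
python3 - <<'E'
from h import *
print(monitor.observe()["position"])
look("side",["jar_blue","dish_blue"],3)
E
```

```text
[ 0.67237813 -0.17976492  0.09184241]
side jar_blue 0.65 [278. 144.] top 0.133 ctr [ 0.672 -0.181] ext [0.032 0.034] zmin 0.08
side dish_blue 0.9 [278. 185.] top 0.012 ctr [ 0.671 -0.185] ext [0.071 0.073] zmin 0.002
side dish_blue 0.62 [378. 209.] top 0.055 ctr [ 0.451 -0.166] ext [0.032 0.034] zmin 0.003
```

Request:
{"op": "step_arm", "data": {"fingers": [0.3,0.3,0.3,0.3,0.3,0.3,0.3], "travel": [[0,0,0.25],[0,0,0.25],[-0.01,0,0.12],[0,0,0.07],[0,0,0.04],[0,0,0.02],[0,0,0]], "twist": [0,0,0,0,0,0,0]}}

```text
time_s: 10.92
position: [0.6711, -0.183, 0.0177]
tool_rot: [[-0.0, 1.0, 0.0], [1.0, 0.0, -0.0], [-0.0, 0.0, -1.0]]
ft_force: [0.1, 0.3, -0.4]
grip_width: 0.0373
gripper_force: 40.5
```

Request:
{"op": "step_arm", "data": {"fingers": [0.3,0.3], "travel": [[0,0,0.01],[0,0,0]], "twist": [0,0]}}

```text
time_s: 11.18
position: [0.6713, -0.183, 0.0174]
tool_rot: [[-0.0, 1.0, 0.001], [1.0, 0.0, -0.001], [-0.001, 0.001, -1.0]]
ft_force: [-2.5, 0.5, 5.4]
grip_width: 0.0373
gripper_force: 41.1
```

Request:
{"op": "step_arm", "data": {"fingers": [-0.1,-0.4,-0.6,-0.6,-0.6,-0.6], "travel": [[0,0,0],[0,0,0],[0,0,0],[0,0,-0.2],[0,0,-0.4],[0,0,-0.5]], "twist": [0,0,0,0,0,0]}}

```text
time_s: 11.92
position: [0.6705, -0.1828, 0.1265]
tool_rot: [[0.0, 1.0, -0.002], [1.0, -0.0, 0.001], [0.001, -0.002, -1.0]]
ft_force: [0.7, 0.5, 0.1]
grip_width: 0.0684
gripper_force: 0.0
```

Request:
{"op": "step_arm", "data": {"fingers": [-1,-1,-1,-1,-1,-1,-1,-1,-1], "travel": [[0.49,0.01,0],[0.49,0.01,0],[0.49,0.01,0],[0.49,0.01,0],[0.49,0.01,0],[0.49,0.01,0],[0.49,0,0],[0,0,0],[0,0,0]], "twist": [0,0,0,0,0,0,0,0,0]}}

```text
time_s: 13.05
position: [0.677, 0.1595, 0.1261]
tool_rot: [[0.0, 1.0, -0.0], [1.0, -0.0, -0.0], [-0.0, -0.0, -1.0]]
ft_force: [0.2, 0.4, -0.5]
grip_width: 0.0853
gripper_force: 0.0
```

```bash
python3 - <<'E'
from h import *
print(monitor.observe()["position"],monitor.observe()["grip_width"])
look("side",["jar_blue"])
look("wrist",["jar_yellow"],3,save="wrist4")
E
```

```text
[0.67700784 0.15951207 0.12614765] 0.085292472370759
side jar_blue 0.74 [207. 370.] top 0.027 ctr [0.569 0.272] ext [0.014 0.013] zmin 0.003
side jar_blue 0.71 [276. 175.] top 0.059 ctr [ 0.67  -0.184] ext [0.034 0.034] zmin 0.007
wrist jar_yellow 0.8 [364. 242.] top 0.04 ctr [0.748 0.124] ext [0.025 0.025] zmin 0.001
wrist jar_yellow 0.71 [374. 104.] top 0.077 ctr [0.733 0.239] ext [0.047 0.047] zmin 0.015
wrist jar_yellow 0.57 [289. 207.] top 0.054 ctr [0.677 0.16 ] ext [0.033 0.034] zmin 0.005
```

View pics/wrist4.png

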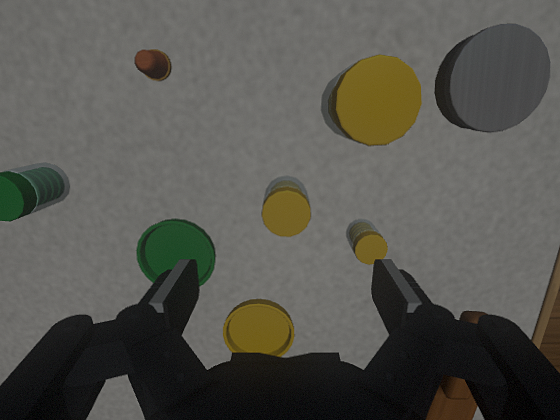

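The wrist view shows the 54 mm yellow jar at (286,210) under the gripper, with the small decoy at (369,245) and the big one at (376,100). I'll descend with the fingers narrowed to 68 mm.

Request:
{"op": "step_arm", "data": {"fingers": [-0.6,-0.6,-0.6,-0.6,-0.6,-0.6,0.3,0.3,0.3,0.3], "travel": [[0.01,0,0.1],[0,0,0.3],[0,0,0.3],[0,0,0.24],[0,0,0.2],[0,0,0],[0,0,0],[0,0,0],[0,0,0],[0,0,0]], "twist": [0,0,0,0,0,0,0,0,0,0]}}

```text
time_s: 14.5
position: [0.6776, 0.161, 0.0137]
tool_rot: [[-0.0, 1.0, 0.002], [1.0, 0.0, 0.0], [0.0, 0.002, -1.0]]
ft_force: [-0.5, -1.1, 6.1]
grip_width: 0.0378
gripper_force: 40.9
```

Next, to the yellow dish at (0.649, 0.0145): dx −0.028, dy −0.146.

Request:
{"op": "step_arm", "data": {"fingers": [0.3,0.3,0.3,0.3,0.3,0.3,0.3,0.3,0.3], "travel": [[0,0,-0.2],[0,0,-0.4],[0,0,-0.2],[-0.365,-0.07,0],[-0.365,-0.07,0],[-0.365,-0.07,0],[-0.365,-0.075,0],[0,0,0],[0,0,0]], "twist": [0,0,0,0,0,0,0,0,0]}}

```text
time_s: 15.62
position: [0.6485, 0.0155, 0.0923]
tool_rot: [[-0.0, 1.0, -0.0], [1.0, 0.0, 0.0], [0.0, -0.0, -1.0]]
ft_force: [-0.1, 0.6, -1.2]
grip_width: 0.0379
gripper_force: 40.4
```

```bash
python3 - <<'E'
from h import *
print(monitor.observe()["position"])
look("side",["jar_yellow","dish_yellow"],3)
E
```

```text
[0.64845235 0.01546976 0.09229186]
side jar_yellow 0.87 [166. 256.] top 0.042 ctr [0.747 0.124] ext [0.024 0.024] zmin 0.004
side jar_yellow 0.67 [123. 298.] top 0.078 ctr [0.732 0.241] ext [0.048 0.047] zmin 0.006
side jar_yellow 0.57 [244. 195.] top 0.133 ctr [0.648 0.016] ext [0.032 0.034] zmin 0.082
side dish_yellow 0.89 [244. 238.] top 0.012 ctr [0.648 0.013] ext [0.072 0.072] zmin 0.002
```

Request:
{"op": "step_arm", "data": {"fingers": [0.3,0.3,0.3,0.3,0.3,0.3,0.3,0.3], "travel": [[0,0,0.25],[0,0,0.25],[-0.02,0,0.12],[0,0,0.07],[0,0,0.04],[0,0,0.02],[0,0,0.01],[0,0,0]], "twist": [0,0,0,0,0,0,0,0]}}

```text
time_s: 16.77
position: [0.6488, 0.013, 0.0176]
tool_rot: [[-0.0, 1.0, 0.001], [1.0, 0.0, -0.0], [-0.0, 0.001, -1.0]]
ft_force: [-2.3, -0.7, 5.3]
grip_width: 0.038
gripper_force: 41.0
```

Request:
{"op": "step_arm", "data": {"fingers": [-0.1,-0.4,-0.6,-0.6,-0.6,-0.6], "travel": [[0,0,0],[0,0,0],[0,0,0],[0,0,-0.2],[0,0,-0.4],[0,0,-0.5]], "twist": [0,0,0,0,0,0]}}

```text
time_s: 17.52
position: [0.648, 0.013, 0.1267]
tool_rot: [[0.0, 1.0, -0.002], [1.0, -0.0, 0.0], [0.0, -0.002, -1.0]]
ft_force: [0.6, 0.0, -0.0]
grip_width: 0.0682
gripper_force: 0.0
```

Request:
{"op": "step_arm", "data": {"fingers": [-1,-1,-1,-1,-1,-1,-1], "travel": [[0.32,-0.38,0],[0.32,-0.38,0],[0.32,-0.38,0],[0.32,-0.38,0],[0.32,-0.38,0],[0,0,0],[0,0,0]], "twist": [0,0,0,0,0,0,0]}}

```text
time_s: 18.4
position: [0.4591, 0.1729, 0.1266]
tool_rot: [[-0.0, 1.0, 0.001], [1.0, 0.0, -0.0], [-0.0, 0.001, -1.0]]
ft_force: [1.0, -0.0, -0.1]
grip_width: 0.0849
gripper_force: 0.0
```

```bash
python3 - <<'E'
from h import *
print(monitor.observe()["position"],monitor.observe()["grip_width"])
look("wrist",["jar_green","dish_green"])
look("scene",["jar_yellow"],3)
E
```

```text
[0.45906013 0.17292708 0.12655227] 0.08490475074319695
wrist jar_green 0.78 [287. 206.] top 0.054 ctr [0.458 0.173] ext [0.033 0.034] zmin 0.009
wrist dish_green 0.56 [410. 255.] top 0.012 ctr [0.571 0.109] ext [0.073 0.06 ] zmin 0.002
scene jar_yellow 0.8 [341. 350.] top 0.078 ctr [0.735 0.244] ext [0.048 0.047] zmin 0.004
```

Request:
{"op": "step_arm", "data": {"fingers": [-1,-1,-1,-1,-1,-1,0.3,0.3,0.3,0.3], "travel": [[0.01,0,0.15],[0,0,0.3],[0,0,0.3],[0,0,0.2],[0,0,0.19],[0,0,0],[0,0,0],[0,0,0],[0,0,0],[0,0,0]], "twist": [0,0,0,0,0,0,0,0,0,0]}}

```text
time_s: 19.9
position: [0.4588, 0.174, 0.0131]
tool_rot: [[-0.0, 1.0, 0.001], [1.0, 0.0, 0.0], [0.0, 0.001, -1.0]]
ft_force: [-0.5, -0.3, 5.8]
grip_width: 0.0375
gripper_force: 40.2
```

Request:
{"op": "step_arm", "data": {"fingers": [0.3,0.3], "travel": [[0,0,0],[0,0,0]], "twist": [0,0]}}

```text
time_s: 20.15
position: [0.4588, 0.174, 0.0131]
tool_rot: [[-0.0, 1.0, 0.001], [1.0, 0.0, 0.0], [0.0, 0.001, -1.0]]
ft_force: [-1.3, -0.5, 4.9]
grip_width: 0.0378
gripper_force: 40.2
```

To the green dish at (0.5715, 0.103): dx +0.1125, dy −0.071.

Request:
{"op": "step_arm", "data": {"fingers": [0.3,0.3,0.3,0.3,0.3,0.3,0.3,0.3,0.3], "travel": [[0,0,-0.2],[0,0,-0.4],[0,0,-0.2],[-0.18,0.28,0],[-0.18,0.28,0],[-0.18,0.28,0],[-0.17,0.285,0],[0,0,0],[0,0,0]], "twist": [0,0,0,0,0,0,0,0,0]}}

```text
time_s: 21.28
position: [0.5702, 0.1033, 0.0922]
tool_rot: [[-0.0, 1.0, -0.001], [1.0, 0.0, 0.0], [0.0, -0.001, -1.0]]
ft_force: [-0.6, -0.7, -1.4]
grip_width: 0.0376
gripper_force: 40.5
```

```bash
python3 - <<'E'
from h import *
print(monitor.observe()["position"])
look("side",["jar_green","dish_green"])
look("scene",["jar_green","dish_green"])
E
```

```text
[0.57018865 0.10333331 0.09218344]
side jar_green 0.88 [262. 238.] top 0.134 ctr [0.569 0.104] ext [0.029 0.033] zmin 0.083
side dish_green 0.98 [266. 287.] top 0.013 ctr [0.571 0.102] ext [0.07  0.071] zmin 0.002
scene jar_green 0.58 [344. 216.] top 0.134 ctr [0.57  0.111] ext [0.034 0.027] zmin 0.083
scene dish_green 0.62 [333. 252.] top 0.012 ctr [0.572 0.106] ext [0.072 0.072] zmin 0.0
```

Request:
{"op": "step_arm", "data": {"fingers": [0.3,0.3,0.3,0.3,0.3,0.3,0.3,0.3], "travel": [[0,0,0.25],[0,0,0.25],[-0.01,0,0.12],[0,0,0.07],[0,0,0.04],[0,0,0.02],[0,0,0.01],[0,0,0]], "twist": [0,0,0,0,0,0,0,0]}}

```text
time_s: 22.58
position: [0.5712, 0.102, 0.0171]
tool_rot: [[-0.0, 1.0, 0.001], [1.0, 0.0, -0.0], [-0.0, 0.001, -1.0]]
ft_force: [-1.5, -0.2, 5.1]
grip_width: 0.0378
gripper_force: 41.0
```

Request:
{"op": "step_arm", "data": {"fingers": [-0.1,-0.4,-0.6,-0.6,-0.6,-0.6,-0.6,-0.6,-0.6], "travel": [[0,0,0],[0,0,0],[0,0,0],[0,0,-0.2],[0,0,-0.4],[0,0,-0.5],[-0.2,-0.5,-0.3],[0,-0.5,0],[0,0,0]], "twist": [0,0,0,0,0,0,0,0,0]}}

```text
time_s: 23.7
position: [0.4681, 0.0822, 0.1567]
tool_rot: [[0.0, 1.0, -0.002], [1.0, -0.0, 0.0], [0.0, -0.002, -1.0]]
ft_force: [0.4, -0.2, -0.6]
grip_width: 0.0683
gripper_force: 0.0
```

```bash
python3 - <<'E'
from h import *
look("side",names,2,save="side9")
E
```

```text
side jar_red 0.93 [320. 214.] top 0.058 ctr [ 0.544 -0.103] ext [0.015 0.029] zmin 0.007
side jar_blue 0.91 [280. 174.] top 0.059 ctr [ 0.67  -0.183] ext [0.033 0.033] zmin 0.004
side jar_yellow 0.85 [123. 295.] top 0.078 ctr [0.731 0.241] ext [0.046 0.048] zmin 0.006
side jar_yellow 0.84 [249. 230.] top 0.059 ctr [0.647 0.013] ext [0.033 0.034] zmin 0.004
side jar_green 0.74 [264. 272.] top 0.059 ctr [0.57  0.101] ext [0.034 0.034] zmin 0.009
side jar_green 0.25 [247. 230.] top 0.059 ctr [0.647 0.013] ext [0.034 0.034] zmin 0.007
side jar_black 0.69 [382. 214.] top 0.053 ctr [ 0.444 -0.036] ext [0.049 0.247] zmin 0.001
side thimble 0.64 [210. 370.] top 0.027 ctr [0.57  0.272] ext [0.015 0.014] zmin 0.0
side dish_red 0.63 [312. 225.] top 0.013 ctr [ 0.554 -0.1  ] ext [0.07  0.066] zmin 0.002
side dish_blue 0.59 [276. 192.] top 0.013 ctr [ 0.671 -0.182] ext [0.071 0.068] zmin 0.002
side dish_yellow 0.65 [246. 248.] top 0.012 ctr [0.648 0.015] ext [0.072 0.07 ] zmin 0.002
side dish_green 0.77 [261. 293.] top 0.013 ctr [0.572 0.103] ext [0.072 0.069] zmin 0.003
side dish_green 0.24 [315. 229.] top 0.013 ctr [ 0.554 -0.099] ext [0.07  0.066] zmin 0.002
```

View pics/side9.png

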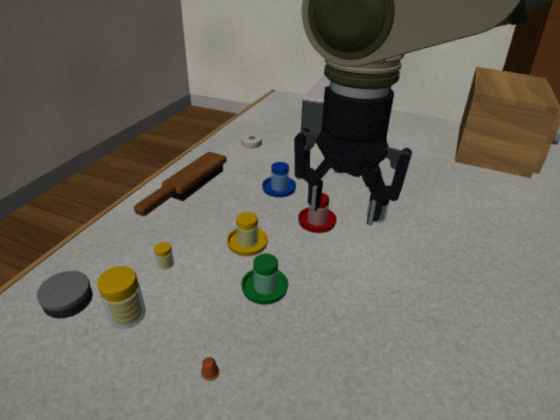

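All four jars stand upright in their own dishes: blue (280,180), red (318,210), yellow (247,232) and green (264,275). The thimble is still at (209,368). A finger hides the black jar, but the gripper never came near it, and the arm is touching nothing.

```bash
python3 -c "
from h import *
look('scene',['jar_black','jar_red','thimble'],1)
print(close_job())"
```

```text
scene jar_black 0.89 [268. 149.] top 0.055 ctr [ 0.453 -0.16 ] ext [0.033 0.032] zmin 0.005
scene jar_red 0.59 [255. 188.] top 0.059 ctr [ 0.556 -0.098] ext [0.032 0.033] zmin 0.005
scene thimble 0.54 [413. 309.] top 0.027 ctr [0.573 0.275] ext [0.013 0.014] zmin 0.004
the job is handed in; nothing more can be done
None
```

I handed the job in: the last pictures show the red, blue, yellow and green jars upright on the floors of their own dishes, and the black jar and thimble where they started; no verdict came back.

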